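Pack the yellow caddy for the washbasin round

ROBOT

A 7-joint arm with a two-finger parallel gripper is mounted at the origin on the work surface. World frame = base frame: x ahead of the robot, y to its left, z up, the work surface at z = 0. Lengths are in m, angles in rad, forces in N, time in s.
With the tool pointing down it reaches from about 0.4 to 0.85 m from the base axis. Payload 4.5 kg.
Tool frame: the origin (TCP) lies midway between the tips of the shut fingers; the grasp point (between the pads) lies 19 mm behind it; z points along the fingers, y is the line along which they close (so a half turn about z gives the same grasp; the last joint's range is limited). The gripper opens to 88 mm and grips with 3 to 60 N. Pads are 18 mm wide; open, the fingers measure 123 mm over their backs; the gripper's body (75 mm by 187 mm) begins 45 mm behind the grasp point.
Start: joints at [1.215, 0.689, -0.195, 1.565, 0.157, 0.902, -0.215], TCP at [0.238, -0.578, 0.239] pointing down, gripper open.
Joint ranges: [-3.01, 3.01], [-0.46, 2.08], [-1.47, 1.51], [0.13, 2.56], [-1, 4.14], [0.04, 2.09], [-2.66, 2.66]. Speed limits (rad/s): [2.57, 2.57, 3.14, 3.14, 3.14, 3.14, 3.14].

INTERFACE

Orientations are given as a unit quaternion [x, y, z, w].
In Python, from plant import * gives the robot as it stands.
- The arm moves only by the tool send_rows, never from a script. Its argument "targets" is a list of rows, each a list of 2 entries, a list of its own where there are three numbers: the shift along the tool's x, y, z in units of 0.3 m (1.0 is 0.3 m), then the turn, a rotation vector about the tool's x, y, z in units of pi rad (1.0 is pi rad). A call has 1 to 12 rows; each row is the pose to reach, as a shift and turn from the pose commanded when the call began, along the tool's axes at that moment, turning the shorter way round; what a row does not reach only later rows make up. A row lasts 1/8 s, in which the tool goes at most 62.5 mm and 10.7 degrees, less where a joint would pass 70% of its speed; a pose out of reach is approached as far as the arm can. A call with a number of a shift or a turn outside -1 to 1 is refused whole. A call with a gripper value outside its range is refused whole. "fingers" is the opening, from 0 (shut) to 1 (fully open), set as the call begins (left out, the last holds). The fingers move at their own pace and stop on an object; "newtons" is the grip in N (left out, the last holds). Time passes only in rows, so rows that repeat a pose let the fingers close. It gives the time, the measured TCP pose, the force, the opening and the grip force at its end, in the units of the state.
- get_state(): the state, without advancing time (a new reading comes with each control period).
- snapshot(name): name is "scene" or "top"; returns a dict with "img" (400x640x3 uint8, blue, green, red), "fx", "fy", "cx", "cy" (pixels), "k1" (the pictures are not rectified: a ray, as slopes to the right and down, at radius r is drawn at 1 + k1 r^2 times it, then the intrinsics apply), "cam_to_world" (4x4, takes a point from camera to world coordinates). Camera axes: x right, y down, z forward; pixel columns grow to the right and rows downward; lengths in m; the calibration is good to about 2 mm. A picture is of the moment at which its call begins. There is no depth.
- finish_job(): hands the job in; it is judged then, once.
The state is a dict: "clock": time; "q": joint angles; "qd": joint speeds; "joint_torque": joint torques, N m; "tool_pos": TCP position; "eef_rot": TCP orientation; "contact_force": force on the tool from outside, world axes, zero at the start; "moment": the same for the moment, N m; "opening": opening from 0.0 (shut) to 1.0 (fully open); "finger_force": force on a finger pad.
Only numpy, scipy, OpenCV 4.12 (cv2) and the standard library are available. Lean on these libraries where they do the work, as an engineer would, in place of code of your own. Each camera call takes 0.05 s, during which the arm holds its last target. There are 200 camera calls.

TASK

Pack the yellow caddy for the washbasin job: lay the trigger spray bottle along the plain tray, lay the bamboo bottle brush in the tray with the handle fork, its handle down between the two lugs, and stand the lidded tin in the large round well and the small drain stopper, knob up, in the small round well. Set each thing down rather than dropping it, and leave the mist bottle, the open tin and the large stopper lying where they are in the drawer.

Things in the scene. Friction and masses are not known exactly. Their poses are not given: they have to be found in the camera images.
- trigger_bottle: Flat-sided white spray bottle with a grey trigger head, lying along its x axis, 175 mm long. Origin: mid-length, on the underside. Body 50 wide (y), 40 thick (z), x = -87 to +24; trigger head x = +40 to +87, reaching 33 to +y, 15 to -y. Balances at x = -20: grip there across y. At the start x points away from the robot within 0.15 rad. 120-220 g
- mist_bottle: Look-alike, to be left: fine-mist bottle, the same white body lying the same way, but with a straight round clear cap (25 mm diameter) at its +x end and no trigger. Origin as for the trigger bottle. An unlisted screwdriver shares the mats with the things; small goods up to 50 mm high lie along the back of the drawer
- bottle_brush: Bamboo-handled bottle brush lying along its x axis, 184 mm long. Origin: mid-length, on the surface under it. Handle 18 x 18 from x = -92 to +14, wire to +32, white bristle head (36 diameter) to +92. The handle slopes: axis 9 mm up at its end, 14 mm up at the balance point x = -25: grip there across y. At the start x points away from the robot within 0.15 rad. 50-95 g
- lidded_tin: Round stainless tin with its snap lid on, standing: 54 mm diameter, lid 57 mm, 35 mm high. Origin: centre of the underside. 90-165 g
- open_tin: Look-alike, to be left: the same tin without lid, open and empty, 56 mm over the rim, 34 mm high. Origin: centre of the underside
- small_stopper: Small grey silicone drain stopper, plug down: disc 44 mm in diameter, 14 mm thick (tapering to 34 mm underneath), with a round knob 17 mm wide on top, up to 32 mm high; grip the knob, from 15 mm up. Origin: centre of the underside. 25-50 g
- large_stopper: Look-alike, to be left: the same stopper in the large size, disc 60 mm in diameter, same knob and heights. Origin: centre of the underside
- plain_tray: Plain grey tray in the yellow caddy, for the trigger bottle: only a floor and a low rim, 216 (x) x 82 mm. Origin: centre of the underside; floor 3 mm, rim top 14 mm above it; inside 210 x 76. Fixed. The three trays lie side by side in the fixed caddy in any order, 84 mm apart, x axes parallel and away from the robot within 0.15 rad. Drawer sides 45 mm, front 56 mm above the table
- fork_tray: Grey tray with the handle fork, for the brush: as the plain tray, plus two lugs across it at x = -78 mm (12 thick, top 27 above the underside, 34 mm gap) that straddle the handle; the bristle head goes to +x and does not fit between them. The brush lies right with its origin over the tray's origin and its x axis along the tray's. Origin: centre of the underside
- well_tray: Grey 11 mm block tray with two round wells, 216 x 82 mm: large well (70 mm, for the tin) centred at x = -43, small well (60 mm, for the small stopper) at x = +40, y = 0; floors 4 mm above the underside. Origin: centre of the underside. The caddy's long sides end 18 mm, its raised ends (x = +-111) 60 mm above the trays' undersides
Things that resemble listed ones, but are neither listed nor needed, are in the scene too. What is shaped like the lidded_tin but turquoise is not meant.

How it is judged:
By the outcome, as a careful person would: the job done as asked, in the order asked, and still so for the second after the job is handed in, with the robot touching nothing.
It also fails if it takes over 134 s, if anything falls off the work surface, if the arm or the gripper's body presses on something with over 40 N, if the wrist force passes 120 N, or if a joint passes its speed limit or range.

## Working session

There is one attempt and no reset: what is moved stays moved. The work goes in short steps, Python scripts to look and compute and a tool call to move; the robot and the scene stay as the last step left them, time stands still between calls to the robot, and variables do not carry over. Pictures are saved under pics/ and viewed, at most 14 in all, crops included, and the job is handed in when it is done.

Besides the shell and the picture viewer there is one more tool, called after "Call:" by a JSON object that holds its "op" and its "data", one argument or row to a line. send_rows: Moves the arm, as the interface text tells. Its arguments: {"type":"object","properties":{"targets":{"type":"array"},"fingers":{"type":"number"},"newtons":{"type":"number"}},"required":["targets"]}

```bash
mkdir -p pics; ls; python3 - <<'E'
from plant import *
import cv2,pickle
for n in("scene","top"):
    s=snapshot(n);cv2.imwrite(f"pics/{n}0.png",s["img"]);pickle.dump(s,open(n+"0.pkl","wb"))
    print(n,s["fx"],s["fy"],s["cx"],s["cy"],s["k1"]);print(s["cam_to_world"])
st=get_state();print({k:st[k] for k in("clock","tool_pos","eef_rot","contact_force","opening")})
E
```

```text
pics
scene 433.3724059186671 433.3724059186671 317.95113320706207 196.2352660318044 0.041402073516793376
[[-0.41683118  0.71575151 -0.56031379  1.10802552]
 [ 0.90891852  0.32080332 -0.26636882  0.23839633]
 [-0.01090336 -0.62031041 -0.78428063  0.95250483]
 [ 0.          0.          0.          1.        ]]
top 382.6503347899275 382.6503347899275 311.88903524207797 200.76588843549462 -0.08413060016672026
[[-1.78761536e-02 -9.79703970e-01  1.99651132e-01  2.04094569e-01]
 [-9.99832059e-01  1.83222532e-02  3.86838569e-04 -6.81451036e-02]
 [-4.03704588e-03 -1.99610687e-01 -9.79866968e-01  1.20209105e+00]
 [ 0.00000000e+00  0.00000000e+00  0.00000000e+00  1.00000000e+00]]
{'clock': 0.1, 'tool_pos': array([ 0.23724464, -0.577628  ,  0.2380051 ]), 'eef_rot': array([ 9.81056185e-01,  1.93721724e-01, -2.21718744e-04, -7.78844289e-04]), 'contact_force': array([0.20863   , 0.53152543, 0.42182915]), 'opening': 1.0039069293258311}
```

View pics/scene0.png

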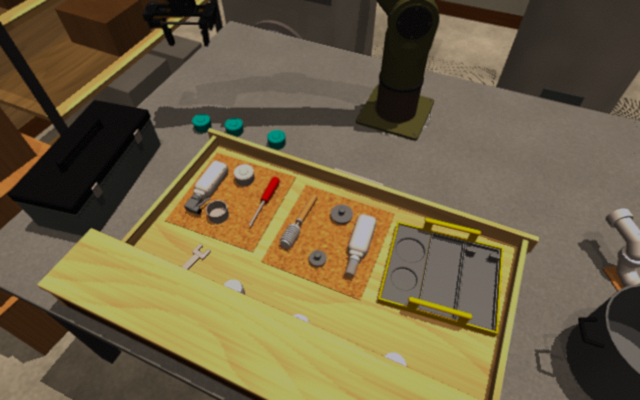

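View pics/top0.png

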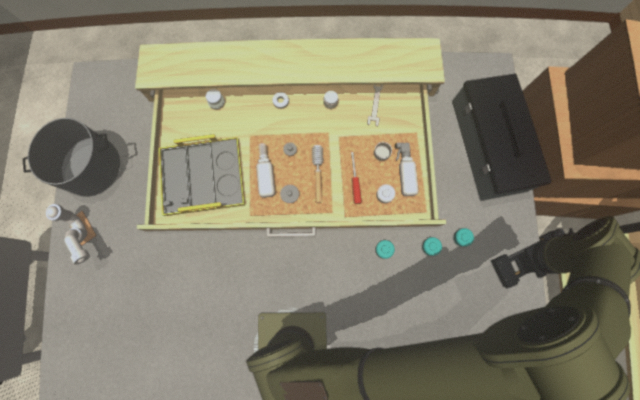

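Top view: caddy at (203,175), right mat has the trigger bottle (408,168), open tin (383,152) and a lidded tin (386,193). Left mat has the mist bottle (265,170), stoppers (290,149) and (290,193), and the brush (318,173). I'll zoom in to confirm.

```bash
python3 - <<'E'
import cv2,numpy as np
t=cv2.imread("pics/top0.png");s=cv2.imread("pics/scene0.png")
a=cv2.resize(t[125:225,150:440],(798,275),interpolation=cv2.INTER_CUBIC)
b=cv2.resize(s[140:330,165:515],(598,325),interpolation=cv2.INTER_CUBIC)
c=np.zeros((600,798,3),np.uint8);c[:275]=a;c[275:,:598]=b
cv2.imwrite("pics/crop0.png",cv2.convertScaleAbs(c,alpha=1.4))
E
```

```text
(no output)
```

View pics/crop0.png

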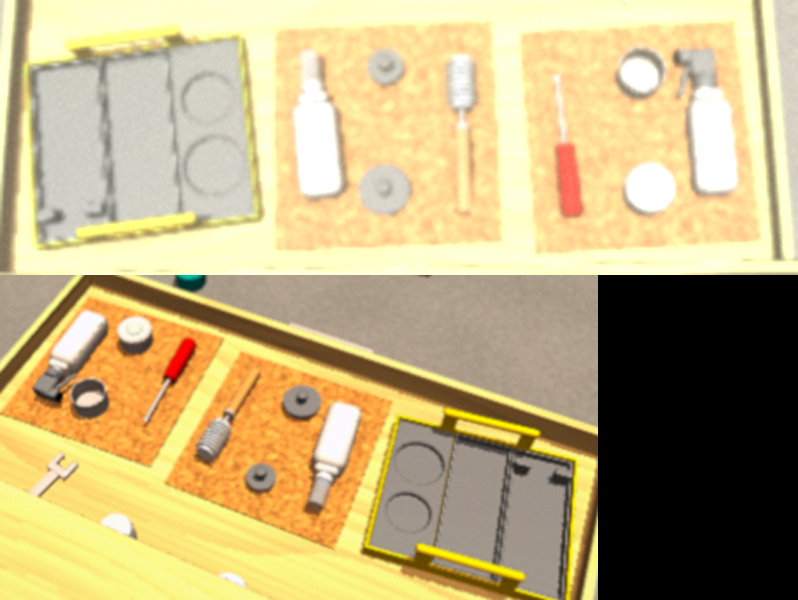

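The crop shows, left to right in the top view (+y to −y): fork tray (lugs at the near end), plain tray, well tray (large well near). The lidded tin is at crop (650,188) and the small stopper at (386,66). The trigger points to +y.

```bash
cat >h.py <<'E'
import numpy as np,cv2,pickle
def load(n): return pickle.load(open(n+".pkl","rb"))
def rays(s,px):
    K=np.array([[s["fx"],0,s["cx"]],[0,s["fy"],s["cy"]],[0,0,1.]])
    u=cv2.undistortPoints(np.array(px,float).reshape(-1,1,2),K,np.array([s["k1"],0,0,0.])).reshape(-1,2)
    T=s["cam_to_world"];d=np.c_[u,np.ones(len(u))]@T[:3,:3].T
    return T[:3,3],d
def plane(s,px,z):
    o,d=rays(s,px);return o+d*((z-o[2])/d[:,2])[:,None]
def tri(sa,pa,sb,pb):
    out=[]
    for a,b in zip(pa,pb):
        A=np.zeros((3,3));y=np.zeros(3)
        L=[]
        for s,p in((sa,a),(sb,b)):
            o,d=rays(s,[p]);d=d[0]/np.linalg.norm(d[0]);P=np.eye(3)-np.outer(d,d);A+=P;y+=P@o;L.append((o,P))
        x=np.linalg.solve(A,y);out.append(np.r_[x,max(np.linalg.norm(P@(x-o)) for o,P in L)])
    return np.array(out)
def proj(s,X):
    T=s["cam_to_world"];c=(np.atleast_2d(X)-T[:3,3])@T[:3,:3];u=c[:,:2]/c[:,2:];u=u*(1+s["k1"]*(u**2).sum(1,keepdims=True))
    return u*s["fx"]+[s["cx"],s["cy"]]
E
python3 - <<'E'
from h import *
np.set_printoptions(precision=4,suppress=True)
for n in("top0","scene0"):
    s=load(n);hsv=cv2.cvtColor(s["img"],cv2.COLOR_BGR2HSV);h,S,V=cv2.split(hsv)
    print(n,"mat hsv",hsv[205,300] if n=="top0" else hsv[240,270],"yellow wood",hsv[110,250],)
    m=((h>5)&(h<19)&(S>110)&(V>90)).astype(np.uint8)
    m=cv2.morphologyEx(m,cv2.MORPH_OPEN,np.ones((3,3)))
    m=cv2.morphologyEx(m,cv2.MORPH_CLOSE,np.ones((5,5)))
    for c in cv2.findContours(m,cv2.RETR_EXTERNAL,cv2.CHAIN_APPROX_NONE)[0]:
        if cv2.contourArea(c)<2500:continue
        hull=cv2.convexHull(c);q=cv2.approxPolyDP(hull,0.04*cv2.arcLength(hull,True),True).reshape(-1,2)
        print(n,cv2.contourArea(c),q.tolist())
        mm=np.zeros_like(m);cv2.fillPoly(mm,[hull],1);mm=cv2.erode(mm,np.ones((3,3)))
        o=mm&(1-((h>4)&(h<21)&(S>95)).astype(np.uint8))
        o=cv2.morphologyEx(o,cv2.MORPH_OPEN,np.ones((2,2)))
        k,l,stt,ce=cv2.connectedComponentsWithStats(o)
        for i in range(1,k):
            if stt[i,4]>40:
                p=np.argwhere(l==i)[:,::-1].astype(np.float32);r=cv2.minAreaRect(p);print("  ",stt[i],ce[i],[np.round(v,1) for v in r])
    # yellow caddy
    m=((h>22)&(h<32)&(S>190)&(V>80)).astype(np.uint8)
    k,l,stt,ce=cv2.connectedComponentsWithStats(m)
    for i in range(1,k):
        if stt[i,4]>60: print("Y",stt[i],ce[i])
E
```

```text
top0 mat hsv [ 18 111 198] yellow wood [ 30  71 204]
top0 3704.5 [[415, 134], [424, 210], [349, 215], [340, 138]]
   [375 142  19  20 296] [383.5169 151.5743] [array([384. , 151.5]), array([19., 18.]), np.float64(90.0)]
   [396 143  24  55 881] [407.9796 170.9739] [array([408. , 169.4]), array([55.1, 18.9]), np.float64(81.4)]
   [352 153   5  25  77] [354.1299 164.7143] [array([354.1, 165. ]), array([24.3,  3.1]), np.float64(84.3)]
   [354 179   8  25 125] [357.352 191.68 ] [array([357.4, 191. ]), array([24.4,  5.3]), np.float64(84.3)]
   [377 185  20  20 318] [386.5377 194.1792] [array([386.5, 194.5]), array([19., 19.]), np.float64(90.0)]
top0 5778.0 [[326, 134], [330, 211], [253, 213], [251, 137]]
   [284 143  14  14 165] [290.6424 149.6121] [array([290.5, 149.5]), array([13., 13.]), np.float64(90.0)]
   [257 144  20  55 787] [265.5947 174.3342] [array([265. , 170.9]), array([54.4, 17.8]), np.float64(83.7)]
   [313 145  12  29 262] [318.1221 157.2939] [array([318.5, 159. ]), array([28., 11.]), np.float64(90.0)]
   [281 185  20  20 315] [290.1968 194.4921] [array([290.5, 194.5]), ar
[... 599 characters left out ...]
, [294, 177], [252, 250], [166, 221]]
   [186 162  43  52 972] [207.4074 186.1543] [array([206.3, 186.8]), array([19.6, 58.9]), np.float64(34.9)]
   [235 165  20  21 335] [244.6358 174.9522] [array([244.5, 175. ]), array([20., 19.]), np.float64(90.0)]
   [251 179  29  48 249] [267.6345 196.2651] [array([264.2, 202.3]), array([ 7.3, 54.2]), np.float64(29.7)]
   [208 201  21  23 378] [217.9683 212.119 ] [array([217.8, 212.2]), array([22.2, 19.7]), np.float64(81.9)]
scene0 3228.5 [[118, 57], [58, 105], [27, 61], [63, 32]]
Y [425 217  56  17 270] [452.3889 225.3704]
Y [378 222  46  85 302] [392.3742 263.0199]
Y [465 239  38  96 345] [492.9101 293.1739]
Y [409 297  63  22 293] [440.2696 307.4096]
```

```bash
python3 - <<'E'
from h import *
np.set_printoptions(precision=4,suppress=True)
T,S=load("top0"),load("scene0")
print(tri(T,[(415,134),(424,210),(349,215),(340,138),(326,134),(330,211),(253,213),(251,137)],S,[(166,221),(216,154),(294,177),(252,250),(263,261),(306,186),(392,213),(359,298)]))
print("lidtin,open,small,large",tri(T,[(386.5,194.2),(383.5,151.6),(290.6,149.6),(290.2,194.5)],S,[(244.6,175),(217.9,212.1),(318.1,258.9),(342.2,214.6)]))
c=np.zeros((600,800,3),np.uint8)
c[:,:400]=cv2.resize(T["img"][130:220,155:250],(400,380),interpolation=cv2.INTER_CUBIC)[0:1] if 0 else 0
a=cv2.resize(T["img"][132:218,155:250],(475,430),interpolation=cv2.INTER_CUBIC)
b=cv2.resize(S["img"][215:332,373:503],(520,468),interpolation=cv2.INTER_CUBIC)
b=cv2.resize(S["img"][215:333,373:503],None,fx=4,fy=4,interpolation=cv2.INTER_CUBIC)
a=cv2.resize(T["img"][132:218,155:250],None,fx=4,fy=4,interpolation=cv2.INTER_CUBIC)
b=b[:,:420] if 0 else cv2.resize(S["img"][215:333,373:503],None,fx=3,fy=3,interpolation=cv2.INTER_CUBIC)
c[:a.shape[0],:a.shape[1]]=a;c[:b.shape[0],390:390+b.shape[1]]=b
cv2.imwrite("pics/crop1.png",cv2.convertScaleAbs(c[:360],alpha=1.4))
E
```

```text
[[ 0.6713 -0.4185  0.0014  0.0018]
 [ 0.4117 -0.4268  0.0089  0.0026]
 [ 0.3977 -0.1799  0.0071  0.0047]
 [ 0.6581 -0.1641  0.0052  0.0005]
 [ 0.6739 -0.1204  0.0055  0.0021]
 [ 0.4138 -0.1263  0.0092  0.002 ]
 [ 0.4095  0.1214  0.0141  0.0026]
 [ 0.668   0.1309  0.0047  0.0002]]
lidtin,open,small,large [[ 0.4601 -0.302   0.0236  0.0021]
 [ 0.6018 -0.3007  0.0222  0.0023]
 [ 0.6174  0.0005  0.0134  0.0019]
 [ 0.4675  0.0027  0.0127  0.0018]]
```

View pics/crop1.png

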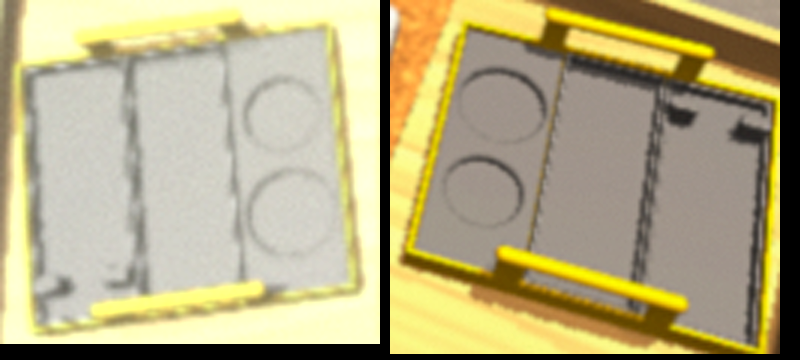

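Top crop: large well centre px (227.5,185.3), small well (225.5,160.8). Scene: large well (410.7,250), small (404,279). The lugs are near the robot in the left (+y) tray, and the caddy corners are visible.

```bash
python3 - <<'E'
from h import *
np.set_printoptions(precision=4,suppress=True)
T,S=load("top0"),load("scene0")
w=tri(T,[(227.5,185.25),(225.5,160.75)],S,[(410.7,250),(404,279)]);print(w)
ct=[(160.5,148.5),(237.75,138.75),(244.75,204.5),(163.5,215)]
c=tri(T,ct,S,[(498.3,331.7),(378,301.7),(397.3,223),(501.7,248.7)]);print(c,c.mean(0))
for z in(.016,.020,.024): 
    p=plane(T,ct,z);print(z,p[:,:2].tolist(),[np.linalg.norm(p[i]-p[(i+1)%4]) for i in range(4)],p.mean(0))
d=w[0]-w[1];print("well dir",d,np.linalg.norm(d[:2]),"yaw",np.arctan2(-d[1],-d[0]))
pw=plane(T,[(227.5,185.25),(225.5,160.75)],.017);ps=plane(S,[(410.7,250),(404,279)],.017);print(pw,ps)
# components detail
def rect(s,x0,x1,y0,y1,f):
    hsv=cv2.cvtColor(s["img"],cv2.COLOR_BGR2HSV)[y0:y1,x0:x1];m=f(*[v.astype(int) for v in cv2.split(hsv)]).astype(np.uint8)
    k,l,st,ce=cv2.connectedComponentsWithStats(m);i=1+np.argmax(st[1:,4]);p=np.argwhere(l==i)[:,::-1].astype(np.float32)+[x0,y0]
    r=cv2.minAreaRect(p.astype(np.float32));return st[i,4],p.mean(0),r
white=lambda h,s,v:(s<60)&(v>150)
b=lambda h,s,v:(s<75)
hs=cv2.cvtColor(T["img"],cv2.COLOR_BGR2HSV)
print("brush handle hsv",hs[175:200:3,314:325].tolist()[3]);
hs2=cv2.cvtColor(S["img"],cv2.COLOR_BGR2HSV);print(hs2[208,300:318].tolist())
for n,s,box in(("T trig",T,(390,422,158,205)),("S trig",S,(180,232,155,205)),("T mist",T,(250,278,155,205)),("S mist",S,(340,380,210,260))):
    print(n,rect(s,*box,white))
E
```

```text
[[0.501  0.2024 0.0175 0.0007]
 [0.5837 0.2115 0.0159 0.0006]]
[[0.6274 0.43   0.0267 0.0039]
 [0.6609 0.1744 0.0098 0.0005]
 [0.437  0.1461 0.0178 0.0012]
 [0.4074 0.4045 0.021  0.0006]] [0.5332 0.2887 0.0189 0.0016]
0.016 [[0.6317274866789054, 0.4303636152552715], [0.6586807308604765, 0.1726648555587372], [0.43767194387416364, 0.14517497485946285], [0.4083298826261822, 0.4058507326016512]] [np.float64(0.2591044733713479), np.float64(0.22271187095891803), np.float64(0.2623219533945727), np.float64(0.22473845000908826)] [0.5341 0.2885 0.016 ]
0.02 [[0.6302853278562741, 0.42868243329286315], [0.6571476743138219, 0.17185274266208722], [0.4368842223079986, 0.144455569451841], [0.40764111488418864, 0.4042522184334221]] [np.float64(0.2582306636453258), np.float64(0.2219607924599159), np.float64(0.2614372929668974), np.float64(0.22398053702953258)] [0.533  0.2873 0.02  ]
0.024 [[0.6288431690336428, 0.42700125133045475], [0.6556146177671673, 0.17104062976543724], [0.4360965007418336, 0.14373616404421913], [0.40695234714219497, 0.4026537042651928]] [np.float64(0.25735685391930374), np.float6
[... 694 characters left out ...]
], [15, 193, 174], [15, 192, 175], [15, 193, 178], [16, 190, 183], [16, 191, 183]]
T trig (np.int32(528), array([408.8636, 176.2992]), ((408.9057312011719, 175.96311950683594), (37.02911376953125, 14.847861289978027), 84.80557250976562))
S trig (np.int32(480), array([209.1979, 176.6583]), ((208.78709411621094, 177.22552490234375), (13.535906791687012, 39.93373489379883), 38.1572265625))
T mist (np.int32(570), array([264.5579, 176.3877]), ((264.47589111328125, 175.21035766601562), (41.02446746826172, 15.197322845458984), 85.2363510131836))
S mist (np.int32(689), array([361.5588, 234.8229]), ((360.79998779296875, 236.60000610351562), (17.708751678466797, 44.90434265136719), 18.43494987487793))
```

```bash
python3 - <<'E'
from h import *
np.set_printoptions(precision=4,suppress=True)
T,S=load("top0"),load("scene0")
def rectends(r):
    (cx,cy),(w,h),a=r;a=np.radians(a);L=max(w,h)/2
    if h>w:a+=np.pi/2
    d=np.array([np.cos(a),np.sin(a)])*L;return [np.array([cx,cy])-d,np.array([cx,cy])+d]
rT=((408.9,175.96),(37.0,14.85),84.8);rS=((208.8,177.2),(13.5,39.9),38.16)
for s,r in((T,rT),(S,rS)):
    e=plane(s,rectends(r),.028);d=e[1]-e[0];print("bottle",e[:,:2].tolist(),np.linalg.norm(d),"yaw",np.arctan(d[1]/d[0]),"c",e.mean(0))
print("tri body",tri(T,[rT[0]],S,[rS[0]]))
# bottle contour endpoint tips, head component
# brush handle mask
for n,s,box,f in(("T",T,(308,328,172,206),lambda h,S_,v:(cv2.GaussianBlur(S_,(0,0),1.2)<106)),("S",S,(294,322,193,226),lambda h,S_,v:cv2.GaussianBlur(S_,(0,0),.8)<180)):
    x0,x1,y0,y1=box;h,Sa,V=cv2.split(cv2.cvtColor(s["img"],cv2.COLOR_BGR2HSV));m=f(h,Sa,V)[y0:y1,x0:x1]
    k,l,st,ce=cv2.connectedComponentsWithStats(m.astype(np.uint8));i=1+np.argmax(st[1:,4])
    print(n,st[i],ce[i]);print("\n".join("".join(".#"[int(v)] for v in r) for r in (l==i)))
    p=np.argwhere(l==i)[:,::-1].astype(np.float32)+[x0,y0];r=cv2.minAreaRect(p.astype(np.float32));print(r)
    e=plane(s,rectends(r),.019);d=e[1]-e[0];print("handle",e[:,:2].tolist(),np.linalg.norm(d),"yaw",np.arctan(d[1]/d[0]))
print("bristle",plane(T,[(318.5,159)],.024),plane(S,[(291.5,235)],.024),tri(T,[(318.5,159)],S,[(291.5,235)]))
print("tin",plane(T,[(386.5,194.2)],.026),plane(S,[(244.6,175)],.026))
E
```

```text
bottle [[0.5797327196899976, -0.3774125528543196], [0.45805082480668524, -0.3795216650510111]] 0.12170017213073989 yaw 0.01733126379433816 c [ 0.5189 -0.3785  0.028 ]
bottle [[0.44568765632823903, -0.38606628342126814], [0.5729818927605629, -0.38408083777483504]] 0.12730971928059265 yaw 0.015596029498965639 c [ 0.5093 -0.3851  0.028 ]
tri body [[ 0.5166 -0.3775  0.0368  0.0015]]
T [  7   0   6  30 124] [ 9.7339 14.7903]
.......######.......
........#####.......
........####........
........####........
........####........
........####........
........####........
.........###........
.........###........
.........###........
.........###........
.........###........
........####........
........####........
........####........
........####........
........####........
........####........
........####........
........####........
........#####.......
........#####.......
........#####.......
........#####.......
........####........
........####........
........#####.......
........#####.......
........#####.......
.........###........
....................
....................
....
[... 919 characters left out ...]
.....
...########.................
..########..................
.#########..................
##########..................
##########..................
##########..................
##########..................
##########..................
#########...................
#######.....................
((305.35394287109375, 210.03372192382812), (9.751980781555176, 37.41792678833008), 32.00538635253906)
handle [[0.43752175693379336, -0.08842989527258535], [0.5547097368195402, -0.09111350444687502]] 0.11721870323417902 yaw -0.022896036087263053
bristle [[ 0.5808 -0.0914  0.024 ]] [[ 0.5869 -0.086   0.024 ]] [[ 0.5828 -0.0902  0.016   0.0014]]
tin [[ 0.4605 -0.3034  0.026 ]] [[ 0.4614 -0.2984  0.026 ]]
```

```bash
cat >go.py <<'E'
import sys,numpy as np
from plant import *
from scipy.spatial.transform import Rotation as R
# args: x,y,z,yaw[rad] waypoints -> shift/turn numbers from the present pose
st=get_state();p=np.array(st["tool_pos"]);r=R.from_quat(st["eef_rot"])
print("t",round(st["clock"],2),"p",p.round(4),"yaw",np.round(np.arctan2(*r.apply([1,0,0])[[1,0]]),3),"tilt",r.apply([0,0,1]).round(3),"F",np.round(st["contact_force"],1),"open",round(st["opening"]*88,1),"ff",np.round(st["finger_force"],1))
for a in sys.argv[1:]:
    v=list(map(float,a.split(",")));g=R.from_euler("z",v[3])*R.from_quat([1,0,0,0])
    rv=(r.inv()*g).as_rotvec()
    print(a,"->",(r.inv().apply(np.array(v[:3])-p)/.3).round(4).tolist(),(rv/np.pi).round(4).tolist(),"rows",round(max(np.linalg.norm(np.array(v[:3])-p)/.0625,np.degrees(np.linalg.norm(rv))/10.7),1))
E
python3 go.py=0 2>/dev/null; python3 go.py .3,-.4,.24,.016 .528,-.377,.18,.016 .528,-.377,.10,.016
python3 -c "
from h import *
T=load('top0');print(plane(T,[(432,170),(418,134),(432,134)],.045),plane(T,[(317.5,145)],.024))"
```

```text
t 0.1 p [ 0.2372 -0.5776  0.238 ] yaw 0.39 tilt [-0.001  0.001 -1.   ] F [0.2 0.5 0.4] open 88.3 ff 0.0
.3,-.4,.24,.016 -> [0.4185, -0.4682, -0.0059] [-0.0005, 0.0001, 0.119] rows 3.0
.528,-.377,.18,.016 -> [1.1507, -0.2499, 0.1936] [-0.0005, 0.0001, 0.119] rows 5.7
.528,-.377,.10,.016 -> [1.1507, -0.2494, 0.4603] [-0.0005, 0.0001, 0.119] rows 6.1
[[ 0.53202268 -0.44921021  0.045     ]
 [ 0.65327679 -0.41395034  0.045     ]
 [ 0.65282075 -0.45983233  0.045     ]] [[ 0.6283855  -0.08917937  0.024     ]]
```

Call:
{"op": "send_rows", "data": {
  "targets": [
    [[0.14,-0.16,0],[0,0,0.04]],
    [[0.28,-0.32,0],[0,0,0.08]],
    [[0.42,-0.47,0],[0,0,0.119]],
    [[0.6,-0.42,0.02],[0,0,0.119]],
    [[0.78,-0.36,0.06],[0,0,0.119]],
    [[0.96,-0.3,0.12],[0,0,0.119]],
    [[0.96,-0.3,0.12],[0,0,0.119]],
    [[0.96,-0.3,0.12],[0,0,0.119]]
  ],
  "fingers": 0.84,
  "newtons": 20
}}

```text
clock: 1.1
tool_pos: [0.4685, -0.3855, 0.2022]
eef_rot: [1.0, 0.008, -0.001, -0.0]
contact_force: [-0.3, -0.7, -0.2]
opening: 0.842
finger_force: 0.0
```

```bash
python3 go.py .528,-.378,.08,.016 .528,-.378,.026,.016
```

```text
t 1.1 p [ 0.4685 -0.3855  0.2022] yaw 0.016 tilt [-0.002  0.    -1.   ] F [-0.3 -0.7 -0.2] open 74.1 ff 0.0
.528,-.378,.08,.016 -> [0.1995, -0.0217, 0.4069] [-0.0001, 0.0007, -0.0001] rows 2.2
.528,-.378,.026,.016 -> [0.1999, -0.0216, 0.5869] [-0.0001, 0.0007, -0.0001] rows 3.0
```

Call:
{"op": "send_rows", "data": {
  "targets": [
    [[0.2,-0.022,0.0],[0,0,0]],
    [[0.2,-0.022,0.15],[0,0,0]],
    [[0.2,-0.022,0.3],[0,0,0]],
    [[0.2,-0.022,0.4],[0,0,0]],
    [[0.2,-0.022,0.46],[0,0,0]],
    [[0.2,-0.022,0.52],[0,0,0]],
    [[0.2,-0.022,0.56],[0,0,0]],
    [[0.2,-0.022,0.587],[0,0,0]],
    [[0.2,-0.022,0.587],[0,0,0]],
    [[0.2,-0.022,0.587],[0,0,0]]
  ]
}}

```text
clock: 2.35
tool_pos: [0.5301, -0.3781, 0.0272]
eef_rot: [1.0, 0.008, 0.0, 0.0]
contact_force: [-0.5, -0.0, -2.0]
opening: 0.839
finger_force: 0.0
```

Call:
{"op": "send_rows", "data": {
  "targets": [
    [[0,0,0],[0,0,0]],
    [[0,0,0],[0,0,0]],
    [[0,0,0],[0,0,0]],
    [[0,0,0],[0,0,0]],
    [[0,0,0],[0,0,0]],
    [[0,0,0],[0,0,0]],
    [[0,0,0],[0,0,0]],
    [[0,0,0],[0,0,0]]
  ],
  "fingers": 0.4,
  "newtons": 20
}}

```text
clock: 3.35
tool_pos: [0.53, -0.3772, 0.0269]
eef_rot: [1.0, 0.008, 0.0, -0.0]
contact_force: [0.3, 3.4, 5.4]
opening: 0.564
finger_force: 20.0
```

Call:
{"op": "send_rows", "data": {
  "targets": [
    [[0,0,-0.05],[0,0,0]],
    [[0,0,-0.12],[0,0,0]],
    [[0,0,-0.25],[0,0,0]],
    [[0,0,-0.4],[0,0,0]],
    [[0,0,-0.5],[0,0,0]],
    [[0,0,-0.5],[0,0,0]]
  ]
}}

```text
clock: 4.1
tool_pos: [0.531, -0.3797, 0.1805]
eef_rot: [1.0, 0.008, 0.003, 0.002]
contact_force: [0.5, -0.1, -1.1]
opening: 0.562
finger_force: 20.0
```

```bash
python3 go.py .5163,-.1,.18,.112 .5163,.19,.18,.112; python3 - <<'E'
from plant import *
import cv2,pickle
s=snapshot("scene");pickle.dump(s,open("scene1.pkl","wb"));cv2.imwrite("pics/scene1.png",cv2.convertScaleAbs(cv2.resize(s["img"][20:300,80:480],(800,560)),alpha=1.4))
E
```

```text
t 4.1 p [ 0.531  -0.3797  0.1805] yaw 0.015 tilt [ 0.006 -0.005 -1.   ] F [ 0.5 -0.1 -1.1] open 49.5 ff 20.0
.5163,-.1,.18,.112 -> [-0.035, -0.9331, -0.0031] [0.0016, -0.0018, -0.0308] rows 4.5
.5163,.19,.18,.112 -> [-0.0204, -1.8997, -0.0076] [0.0016, -0.0018, -0.0308] rows 9.1
```

View pics/scene1.png

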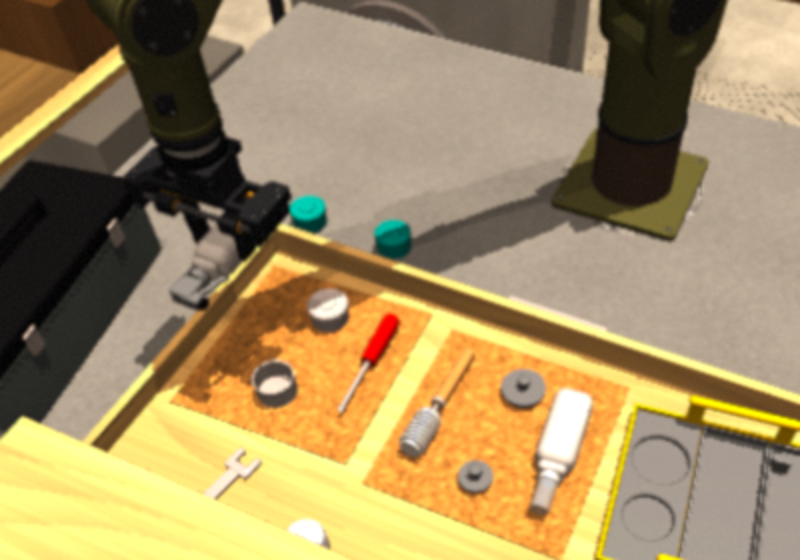

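The bottle is held level between the fingers at view pixel (205,265). The rest of the scene is undisturbed. Next, carry it to the plain tray.

Call:
{"op": "send_rows", "data": {
  "targets": [
    [[-0.005,-0.08,0],[0,0,-0.005]],
    [[-0.01,-0.2,0],[0,0,-0.01]],
    [[-0.015,-0.34,0],[0,0,-0.015]],
    [[-0.02,-0.48,0],[0,0,-0.02]],
    [[-0.025,-0.62,0],[0,0,-0.025]],
    [[-0.03,-0.76,0],[0,0,-0.0308]],
    [[-0.035,-0.9,0],[0,0,-0.0308]],
    [[-0.035,-0.98,0],[0,0,-0.0308]],
    [[-0.035,-1,0],[0,0,-0.0308]]
  ]
}}

```text
clock: 5.28
tool_pos: [0.5135, -0.0763, 0.1756]
eef_rot: [0.998, 0.058, -0.001, -0.0]
contact_force: [-0.1, 0.0, -1.2]
opening: 0.566
finger_force: 20.0
```

```bash
python3 go.py .5163,.2,.15,.112 .5163,.2855,.12,.112 .5163,.2855,.06,.112
```

```text
t 5.28 p [ 0.5135 -0.0763  0.1756] yaw 0.116 tilt [-0.002  0.001 -1.   ] F [-0.1  0.  -1.2] open 49.8 ff 20.0
.5163,.2,.15,.112 -> [0.1161, -0.9135, 0.0859] [-0.0003, 0.0008, 0.0012] rows 4.4
.5163,.2855,.12,.112 -> [0.1493, -1.1965, 0.1862] [-0.0003, 0.0008, 0.0012] rows 5.9
.5163,.2855,.06,.112 -> [0.1497, -1.1963, 0.3862] [-0.0003, 0.0008, 0.0012] rows 6.1
```

Call:
{"op": "send_rows", "data": {
  "targets": [
    [[0.01,-0.08,0],[0,0,0]],
    [[0.02,-0.2,0],[0,0,0]],
    [[0.04,-0.34,0],[0,0,0]],
    [[0.06,-0.48,0],[0,0,0]],
    [[0.08,-0.62,0.0],[0,0,0]],
    [[0.1,-0.76,0.02],[0,0,0]],
    [[0.11,-0.88,0.04],[0,0,0]],
    [[0.12,-0.98,0.06],[0,0,0]],
    [[0.125,-1.0,0.08],[0,0,0]],
    [[0.125,-1.0,0.08],[0,0,0]]
  ]
}}

```text
clock: 6.52
tool_pos: [0.5179, 0.2221, 0.1517]
eef_rot: [0.998, 0.056, -0.001, 0.001]
contact_force: [-0.3, -0.1, -1.0]
opening: 0.568
finger_force: 20.0
```

```bash
python3 go.py .5163,.2855,.12,.112 .5163,.2855,.05,.112
```

```text
t 6.53 p [0.5179 0.2221 0.1517] yaw 0.111 tilt [-0.001 -0.002 -1.   ] F [-0.3 -0.1 -1. ] open 50.0 ff 20.0
.5163,.2855,.12,.112 -> [0.0184, -0.2108, 0.1053] [0.0007, 0.0005, -0.0003] rows 1.1
.5163,.2855,.05,.112 -> [0.0188, -0.2113, 0.3386] [0.0007, 0.0005, -0.0003] rows 1.9
```

Call:
{"op": "send_rows", "data": {
  "targets": [
    [[0.009,-0.1,0.02],[0,0,0]],
    [[0.019,-0.211,0.05],[0,0,0]],
    [[0.019,-0.211,0.05],[0,0,0]],
    [[0.019,-0.211,0.12],[0,0,0]],
    [[0.019,-0.211,0.2],[0,0,0]],
    [[0.019,-0.211,0.28],[0,0,0]],
    [[0.019,-0.211,0.34],[0,0,0]],
    [[0.019,-0.211,0.36],[0,0,0]],
    [[0.019,-0.211,0.36],[0,0,0]]
  ]
}}

```text
clock: 7.65
tool_pos: [0.5167, 0.2871, 0.0447]
eef_rot: [0.998, 0.056, 0.0, 0.0]
contact_force: [0.5, -0.3, -1.7]
opening: 0.567
finger_force: 20.0
```

```bash
python3 go.py .5163,.2855,.033,.112 .5163,.2855,.029,.112;  python3 - <<'E'
from plant import *
import cv2,pickle,numpy as np
s=snapshot("scene");t=snapshot("top");cv2.imwrite("pics/place1.png",cv2.convertScaleAbs(np.hstack([cv2.resize(s["img"][200:340,360:520],(400,350)),cv2.resize(t["img"][120:225,140:260],(400,350))]),alpha=1.4))
E
```

```text
t 7.65 p [0.5167 0.2871 0.0447] yaw 0.112 tilt [ 0. -0. -1.] F [ 0.5 -0.3 -1.7] open 49.9 ff 20.0
.5163,.2855,.033,.112 -> [-0.0019, 0.0052, 0.0389] [0.0002, -0.0, 0.0] rows 0.2
.5163,.2855,.029,.112 -> [-0.0019, 0.0052, 0.0522] [0.0002, -0.0, 0.0] rows 0.3
```

View pics/place1.png

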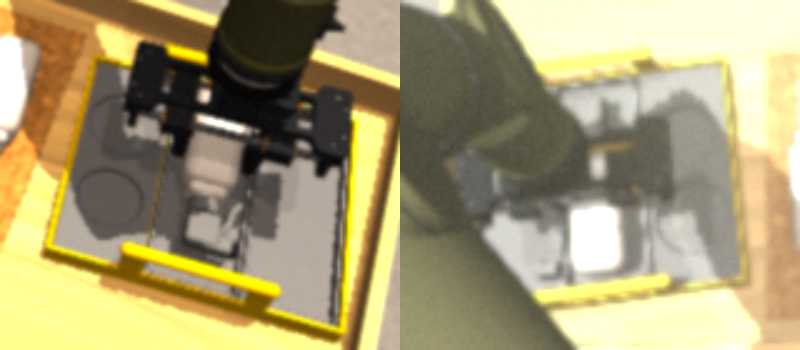

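The bottle is over the middle tray, with its head between the rims at (212,230). Next, the final lowering.

Call:
{"op": "send_rows", "data": {
  "targets": [
    [[0,0.005,0.013],[0,0,0]],
    [[0,0.005,0.026],[0,0,0]],
    [[0,0.005,0.036],[0,0,0]],
    [[0,0.005,0.04],[0,0,0]],
    [[0,0.005,0.044],[0,0,0]],
    [[0,0.005,0.044],[0,0,0]],
    [[0,0.005,0.044],[0,0,0]]
  ]
}}

```text
clock: 8.62
tool_pos: [0.5165, 0.2863, 0.0319]
eef_rot: [0.998, 0.056, -0.0, -0.0]
contact_force: [-0.8, -1.1, 4.9]
opening: 0.563
finger_force: 20.0
```

Call:
{"op": "send_rows", "data": {
  "targets": [
    [[0,0,0.003],[0,0,0]],
    [[0,0,0.003],[0,0,0]],
    [[0,0,0.003],[0,0,0]],
    [[0,0,0.003],[0,0,0]],
    [[0,0,-0.02],[0,0,0]],
    [[0,0,-0.1],[0,0,0]],
    [[0,0,-0.25],[0,0,0]],
    [[0,0,-0.45],[0,0,0]],
    [[0,0,-0.5],[0,0,0]]
  ],
  "fingers": 0.7
}}

```text
clock: 9.75
tool_pos: [0.5187, 0.2873, 0.1857]
eef_rot: [0.998, 0.056, 0.003, -0.002]
contact_force: [-0.2, 0.1, -0.2]
opening: 0.7
finger_force: 0.0
```

```bash
python3 go.py .507,.0,.17,-.02 .507,-.088,.15,-.02
```

```text
t 9.75 p [0.5187 0.2873 0.1857] yaw 0.112 tilt [ 0.007  0.004 -1.   ] F [-0.2  0.1 -0.2] open 61.6 ff 0.0
.507,.0,.17,-.02 -> [-0.1464, 0.9473, 0.0486] [-0.0011, -0.0021, 0.0421] rows 4.6
.507,-.088,.15,-.02 -> [-0.1797, 1.2389, 0.1142] [-0.0011, -0.0021, 0.0421] rows 6.0
```

Call:
{"op": "send_rows", "data": {
  "targets": [
    [[-0.02,0.15,0],[0,0,0.01]],
    [[-0.05,0.35,0],[0,0,0.02]],
    [[-0.08,0.55,0],[0,0,0.03]],
    [[-0.11,0.75,0.02],[0,0,0.042]],
    [[-0.14,0.95,0.05],[0,0,0.042]],
    [[-0.15,1.0,0.08],[0,0,0.042]],
    [[-0.15,1.0,0.08],[0,0,0.042]],
    [[-0.15,1.0,0.08],[0,0,0.042]]
  ],
  "fingers": 0.6
}}

```text
clock: 10.75
tool_pos: [0.5059, -0.0144, 0.1574]
eef_rot: [1.0, -0.008, 0.0, -0.001]
contact_force: [0.1, 0.9, -0.2]
opening: 0.599
finger_force: 0.0
```

```bash
python3 go.py .507,-.088,.15,-.02 .507,-.088,.01,-.02;  python3 - <<'E'
from plant import *
import cv2,pickle,numpy as np
s=snapshot("scene");t=snapshot("top");cv2.imwrite("pics/p2.png",cv2.convertScaleAbs(np.hstack([cv2.resize(s["img"][200:340,360:520],(400,350)),cv2.resize(t["img"][120:225,140:260],(400,350))]),alpha=1.4))
E
```

```text
t 10.75 p [ 0.5059 -0.0144  0.1574] yaw -0.016 tilt [ 0.     0.002 -1.   ] F [ 0.1  0.9 -0.2] open 52.7 ff 0.0
.507,-.088,.15,-.02 -> [0.0075, 0.2453, 0.0243] [-0.0005, -0.0001, 0.0013] rows 1.2
.507,-.088,.01,-.02 -> [0.0074, 0.246, 0.491] [-0.0005, -0.0001, 0.0013] rows 2.6
```

View pics/p2.png

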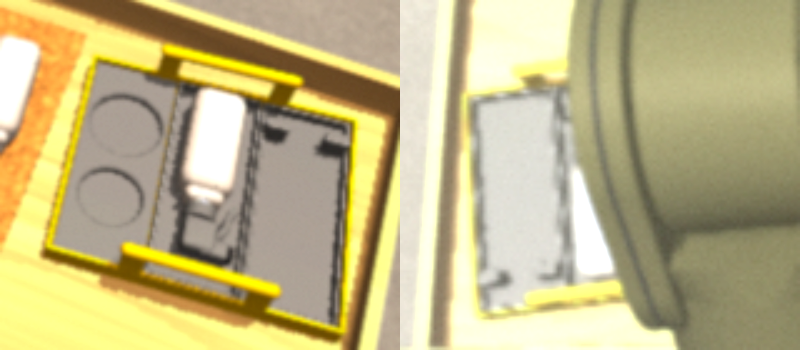

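The bottle lies in the plain tray at scene-crop (210,165), inside the rims. Next, the brush.

Call:
{"op": "send_rows", "data": {
  "targets": [
    [[0.004,0.12,0.01],[0,0,0.001]],
    [[0.008,0.246,0.03],[0,0,0.001]],
    [[0.008,0.246,0.06],[0,0,0.001]],
    [[0.008,0.246,0.18],[0,0,0.001]],
    [[0.008,0.246,0.3],[0,0,0.001]],
    [[0.008,0.246,0.4],[0,0,0.001]],
    [[0.008,0.246,0.45],[0,0,0.001]],
    [[0.008,0.246,0.475],[0,0,0.001]],
    [[0.008,0.246,0.487],[0,0,0.001]],
    [[0.008,0.246,0.487],[0,0,0.001]],
    [[0.008,0.246,0.487],[0,0,0.001]]
  ]
}}

```text
clock: 12.22
tool_pos: [0.507, -0.0908, 0.012]
eef_rot: [1.0, -0.011, 0.001, 0.0]
contact_force: [-0.6, 0.6, 0.8]
opening: 0.599
finger_force: 0.0
```

Call:
{"op": "send_rows", "data": {
  "targets": [
    [[0,0,0],[0,0,0]],
    [[0,0,0],[0,0,0]],
    [[0,0,0],[0,0,0]],
    [[0,0,0],[0,0,0]],
    [[0,0,0],[0,0,0]],
    [[0,0,0],[0,0,0]],
    [[0,0,0],[0,0,0]],
    [[0,0,0],[0,0,0]]
  ],
  "fingers": 0.0,
  "newtons": 15
}}

```text
clock: 13.22
tool_pos: [0.5066, -0.0905, 0.0114]
eef_rot: [1.0, -0.011, 0.0, -0.0]
contact_force: [0.5, 1.4, 1.4]
opening: 0.203
finger_force: 14.8
```

Call:
{"op": "send_rows", "data": {
  "targets": [
    [[0,0,-0.04],[0,0,0]],
    [[0,0,-0.1],[0,0,0]],
    [[0,0,-0.25],[0,0,0]],
    [[0,0,-0.4],[0,0,0]],
    [[0,0,-0.55],[0,0,0]],
    [[0,-0.1,-0.55],[0,0,-0.01]],
    [[0,-0.25,-0.55],[0,0,-0.02]],
    [[0,-0.4,-0.55],[0,0,-0.03]],
    [[0,-0.55,-0.55],[0,0,-0.04]],
    [[0,-0.7,-0.55],[0,0,-0.042]],
    [[0,-0.75,-0.55],[0,0,-0.042]]
  ]
}}

```text
clock: 14.6
tool_pos: [0.5113, 0.1376, 0.1774]
eef_rot: [0.998, 0.057, 0.001, -0.001]
contact_force: [-0.3, -0.5, -1.0]
opening: 0.197
finger_force: 14.8
```

```bash
python3 go.py .4993,.37,.17,.112 .4993,.37,.10,.112
```

```text
t 14.6 p [0.5113 0.1376 0.1774] yaw 0.114 tilt [ 0.001  0.002 -1.   ] F [-0.3 -0.5 -1. ] open 17.3 ff 14.8
.4993,.37,.17,.112 -> [0.0484, -0.7743, 0.026] [-0.0006, -0.0004, 0.0006] rows 3.7
.4993,.37,.10,.112 -> [0.0481, -0.7739, 0.2594] [-0.0006, -0.0004, 0.0006] rows 3.9
```

Call:
{"op": "send_rows", "data": {
  "targets": [
    [[0.01,-0.15,0.01],[0,0,0]],
    [[0.02,-0.3,0.02],[0,0,0]],
    [[0.03,-0.45,0.02],[0,0,0]],
    [[0.04,-0.6,0.02],[0,0,0]],
    [[0.045,-0.72,0.02],[0,0,0]],
    [[0.048,-0.774,0.02],[0,0,0]],
    [[0.048,-0.774,0.08],[0,0,0]],
    [[0.048,-0.774,0.18],[0,0,0]],
    [[0.048,-0.774,0.3],[0,0,0]],
    [[0.048,-0.774,0.36],[0,0,0]],
    [[0.048,-0.774,0.36],[0,0,0]],
    [[0.048,-0.774,0.36],[0,0,0]]
  ]
}}

```text
clock: 16.1
tool_pos: [0.5015, 0.3664, 0.0693]
eef_rot: [0.999, 0.054, 0.001, -0.0]
contact_force: [0.5, -0.0, -0.9]
opening: 0.203
finger_force: 14.8
```

```bash
python3 go.py .4993,.37,.03,.112 .4993,.37,.015,.112; python3 - <<'E'
from plant import *
import cv2,pickle,numpy as np
s=snapshot("scene");t=snapshot("top");pickle.dump(s,open("s3.pkl","wb"));cv2.imwrite("pics/p3.png",cv2.convertScaleAbs(np.hstack([cv2.resize(s["img"][200:340,360:520],(400,350)),cv2.resize(t["img"][120:225,140:260],(400,350))]),alpha=1.4))
E
```

```text
t 16.1 p [0.5015 0.3664 0.0693] yaw 0.109 tilt [ 0.002  0.001 -1.   ] F [ 0.5 -0.  -0.9] open 17.9 ff 14.8
.4993,.37,.03,.112 -> [-0.0061, -0.0128, 0.1308] [-0.0001, -0.0005, -0.001] rows 0.6
.4993,.37,.015,.112 -> [-0.0062, -0.0127, 0.1808] [-0.0001, -0.0005, -0.001] rows 0.9
```

View pics/p3.png

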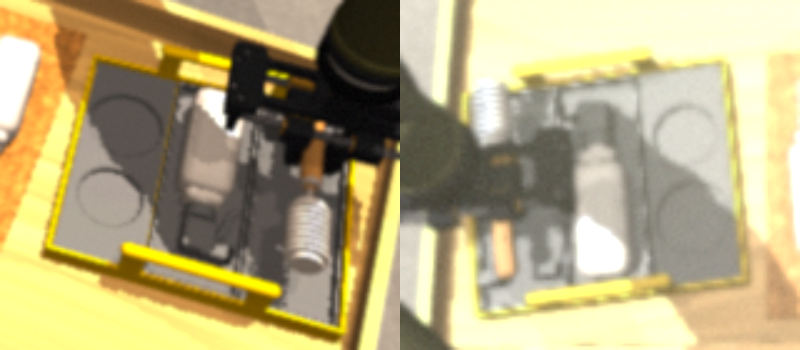

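The brush hangs over the fork tray, with the bristle at the far end (308,240) and the handle towards the lugs. Next, lower it.

Call:
{"op": "send_rows", "data": {
  "targets": [
    [[-0.004,-0.012,0.03],[0,0,0]],
    [[-0.006,-0.013,0.07],[0,0,-0.001]],
    [[-0.006,-0.013,0.11],[0,0,-0.001]],
    [[-0.006,-0.013,0.14],[0,0,-0.001]],
    [[-0.006,-0.013,0.155],[0,0,-0.001]],
    [[-0.006,-0.013,0.165],[0,0,-0.001]],
    [[-0.006,-0.013,0.17],[0,0,-0.001]],
    [[-0.006,-0.013,0.175],[0,0,-0.001]],
    [[-0.006,-0.013,0.175],[0,0,-0.001]],
    [[-0.006,-0.013,0.175],[0,0,-0.001]]
  ]
}}

```text
clock: 17.45
tool_pos: [0.4985, 0.3704, 0.0164]
eef_rot: [0.998, 0.056, 0.0, -0.0]
contact_force: [-1.5, -1.1, 4.9]
opening: 0.204
finger_force: 14.8
```

Call:
{"op": "send_rows", "data": {
  "targets": [
    [[0,0,0],[0,0,0]],
    [[0,0,0],[0,0,0]],
    [[0,0,0],[0,0,0]],
    [[0,0,0],[0,0,0]],
    [[0,0,-0.02],[0,0,0]],
    [[0,0,-0.1],[0,0,0]],
    [[0,0,-0.25],[0,0,0]],
    [[0,0,-0.4],[0,0,0]],
    [[0,0.1,-0.5],[0,0,0]],
    [[0,0.3,-0.5],[0,0,0]],
    [[0,0.5,-0.5],[0,0,0]],
    [[0,0.5,-0.5],[0,0,0]]
  ],
  "fingers": 0.4
}}

```text
clock: 18.95
tool_pos: [0.5164, 0.214, 0.1666]
eef_rot: [0.999, 0.051, 0.0, 0.002]
contact_force: [-0.0, 0.1, -0.1]
opening: 0.399
finger_force: 0.0
```

```bash
python3 go.py .46,-.302,.15,0 .46,-.04,.16,0; python3 - <<'E'
from plant import *
import cv2,pickle,numpy as np
s=snapshot("scene");t=snapshot("top");pickle.dump(s,open("s4.pkl","wb"));cv2.imwrite("pics/p4.png",cv2.convertScaleAbs(np.hstack([cv2.resize(s["img"][200:340,360:520],(400,350)),cv2.resize(t["img"][120:225,140:260],(400,350))]),alpha=1.4))
E
```

```text
t 18.95 p [0.5164 0.214  0.1666] yaw 0.103 tilt [ 0.001 -0.004 -1.   ] F [-0.   0.1 -0.1] open 35.1 ff 0.0
.46,-.302,.15,0 -> [-0.3632, 1.6914, 0.0629] [0.0014, -0.0001, 0.0327] rows 8.3
.46,-.04,.16,0 -> [-0.2737, 0.8228, 0.0256] [0.0014, -0.0001, 0.0327] rows 4.2
```

View pics/p4.png

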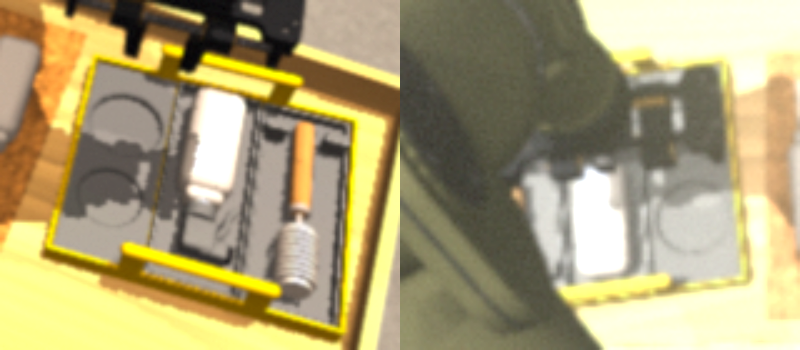

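The brush lies with its handle between the lugs (303,135) and bristle head at (297,270). I'll check its pose numerically and continue to the tin.

Call:
{"op": "send_rows", "data": {
  "targets": [
    [[-0.05,0.15,0],[0,0,0.01]],
    [[-0.1,0.33,0],[0,0,0.02]],
    [[-0.17,0.51,0],[0,0,0.03]],
    [[-0.22,0.69,0],[0,0,0.033]],
    [[-0.28,0.87,0],[0,0,0.033]],
    [[-0.29,1.0,0],[0,0,0.033]],
    [[-0.29,1.0,0],[0,0,0.033]],
    [[-0.29,1.0,0],[0,0,0.033]]
  ],
  "fingers": 0.85
}}

```text
clock: 20.05
tool_pos: [0.4634, -0.0844, 0.1658]
eef_rot: [1.0, 0.006, 0.0, -0.001]
contact_force: [1.2, 0.3, -0.7]
opening: 0.852
finger_force: 0.0
```

```bash
python3 go.py .46,-.302,.16,0 .46,-.302,.08,0 .46,-.302,.024,0; python3 - <<'E'
from h import *
S=load("s4");o=np.array([.5246,.373])
a=plane(S,[(482,250)],.027)[0];b=plane(S,[(478.8,317.5)],.020)[0]
c,s=np.cos(.112),np.sin(.112)
for p in(a,b): d=p[:2]-o;print(p.round(4),"local",(c*d[0]+s*d[1]).round(4),(-s*d[0]+c*d[1]).round(4))
E
```

```text
t 20.05 p [ 0.4634 -0.0844  0.1658] yaw 0.012 tilt [ 0.001  0.001 -1.   ] F [ 1.2  0.3 -0.7] open 75.0 ff 0.0
.46,-.302,.16,0 -> [-0.0201, 0.7251, 0.0184] [-0.0004, -0.0003, 0.0039] rows 3.5
.46,-.302,.08,0 -> [-0.0203, 0.7255, 0.2851] [-0.0004, -0.0003, 0.0039] rows 3.7
.46,-.302,.024,0 -> [-0.0205, 0.7257, 0.4718] [-0.0004, -0.0003, 0.0039] rows 4.2
[0.4351 0.3615 0.027 ] local -0.0903 -0.0014
[0.6078 0.3909 0.02  ] local 0.0847 0.0085
```

Call:
{"op": "send_rows", "data": {
  "targets": [
    [[-0.005,0.15,0.01],[0,0,0.004]],
    [[-0.01,0.33,0.01],[0,0,0.004]],
    [[-0.015,0.5,0.01],[0,0,0.004]],
    [[-0.02,0.66,0.01],[0,0,0.004]],
    [[-0.02,0.726,0.01],[0,0,0.004]],
    [[-0.02,0.726,0.02],[0,0,0.004]],
    [[-0.02,0.726,0.12],[0,0,0.004]],
    [[-0.02,0.726,0.24],[0,0,0.004]],
    [[-0.02,0.726,0.35],[0,0,0.004]],
    [[-0.02,0.726,0.43],[0,0,0.004]],
    [[-0.02,0.726,0.468],[0,0,0.004]],
    [[-0.02,0.726,0.468],[0,0,0.004]]
  ]
}}

```text
clock: 21.55
tool_pos: [0.4588, -0.3023, 0.0251]
eef_rot: [1.0, -0.001, -0.0, -0.001]
contact_force: [-0.0, -0.1, -0.6]
opening: 0.851
finger_force: 0.0
```

Call:
{"op": "send_rows", "data": {
  "targets": [
    [[0,0,0],[0,0,0]],
    [[0,0,0],[0,0,0]],
    [[0,0,0],[0,0,0]],
    [[0,0,0],[0,0,0]],
    [[0,0,0],[0,0,0]],
    [[0,0,0],[0,0,0]],
    [[0,0,0],[0,0,0]],
    [[0,0,0],[0,0,0]]
  ],
  "fingers": 0.4,
  "newtons": 18
}}

```text
clock: 22.55
tool_pos: [0.4589, -0.3043, 0.0262]
eef_rot: [1.0, -0.002, 0.001, 0.0]
contact_force: [-0.9, 2.1, 6.3]
opening: 0.63
finger_force: 18.0
```

Call:
{"op": "send_rows", "data": {
  "targets": [
    [[0,0,-0.03],[0,0,0]],
    [[0,0,-0.06],[0,0,0]],
    [[0,0,-0.15],[0,0,0]],
    [[0,0,-0.3],[0,0,0]],
    [[0,0,-0.45],[0,0,0]],
    [[0,0,-0.45],[0,0,0]]
  ]
}}

```text
clock: 23.3
tool_pos: [0.4603, -0.306, 0.164]
eef_rot: [1.0, -0.002, 0.003, 0.002]
contact_force: [0.3, -0.7, -1.3]
opening: 0.625
finger_force: 18.0
```

```bash
python3 go.py .46,0,.18,-.4 ; python3 - <<'E'
from plant import *
import cv2,pickle,numpy as np
s=snapshot("scene");pickle.dump(s,open("s5.pkl","wb"));cv2.imwrite("pics/p5.png",cv2.convertScaleAbs(cv2.resize(s["img"][90:270,160:400],(800,600),interpolation=cv2.INTER_CUBIC),alpha=1.4))
E
```

```text
t 23.3 p [ 0.4603 -0.306   0.164 ] yaw -0.004 tilt [ 0.006 -0.004 -1.   ] F [ 0.3 -0.7 -1.3] open 55.0 ff 18.0
.46,0,.18,-.4 -> [-0.0049, -1.0199, -0.0575] [0.0009, -0.0023, 0.126] rows 4.9
```

View pics/p5.png

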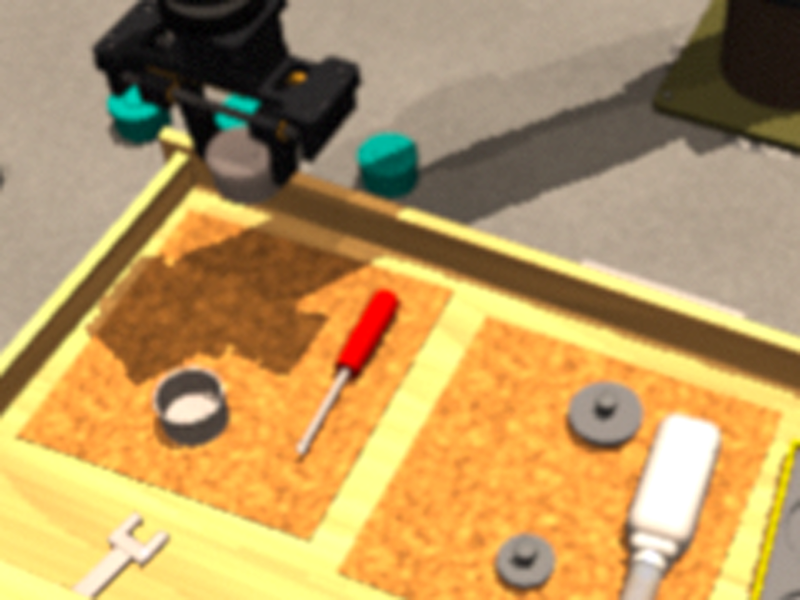

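The tin is held upright with its lid on at (243,165), and the open tin is still on the mat. Next, carry it to the well, turned for clearance.

Call:
{"op": "send_rows", "data": {
  "targets": [
    [[0,-0.08,0],[0,0,0.01]],
    [[0,-0.2,-0.02],[0,0,0.03]],
    [[0.0,-0.35,-0.02],[0,0,0.06]],
    [[0.0,-0.5,-0.02],[0,0,0.1]],
    [[0.0,-0.65,-0.02],[0,0,0.14]],
    [[0.0,-0.8,-0.02],[0,0,0.18]],
    [[0.0,-0.95,-0.02],[0,0,0.19]],
    [[0.0,-1.0,-0.02],[0,0,0.19]],
    [[0.0,-1.0,-0.02],[0,0,0.19]]
  ]
}}

```text
clock: 24.48
tool_pos: [0.4589, -0.0041, 0.1657]
eef_rot: [0.956, -0.295, -0.001, 0.001]
contact_force: [-0.8, -0.4, -1.3]
opening: 0.621
finger_force: 18.0
```

```bash
python3 go.py .501,.202,.15,-.6 .501,.202,.06,-.6
```

```text
t 24.48 p [ 0.4589 -0.0041  0.1657] yaw -0.598 tilt [-0.002 -0.001 -1.   ] F [-0.8 -0.4 -1.3] open 54.7 ff 18.0
.501,.202,.15,-.6 -> [-0.2709, -0.6468, 0.0515] [0.0005, 0.0004, 0.0006] rows 3.4
.501,.202,.06,-.6 -> [-0.2706, -0.6472, 0.3515] [0.0005, 0.0004, 0.0006] rows 3.8
```

Call:
{"op": "send_rows", "data": {
  "targets": [
    [[-0.05,-0.12,0],[0,0,0]],
    [[-0.11,-0.26,0],[0,0,0]],
    [[-0.17,-0.4,0.0],[0,0,0]],
    [[-0.23,-0.54,0.0],[0,0,0]],
    [[-0.26,-0.62,0.0],[0,0,0]],
    [[-0.27,-0.647,0.02],[0,0,0]],
    [[-0.27,-0.647,0.05],[0,0,0]],
    [[-0.27,-0.647,0.13],[0,0,0]],
    [[-0.27,-0.647,0.22],[0,0,0]],
    [[-0.27,-0.647,0.28],[0,0,0]],
    [[-0.27,-0.647,0.3],[0,0,0]],
    [[-0.27,-0.647,0.3],[0,0,0]]
  ]
}}

```text
clock: 25.98
tool_pos: [0.5023, 0.1998, 0.0762]
eef_rot: [0.955, -0.297, -0.0, 0.001]
contact_force: [-0.7, 0.3, -1.2]
opening: 0.629
finger_force: 18.0
```

```bash
python3 go.py .501,.202,.04,-.6 .501,.202,.0305,-.6; python3 - <<'E'
from plant import *
import cv2,pickle,numpy as np
s=snapshot("scene");t=snapshot("top");cv2.imwrite("pics/p6.png",cv2.convertScaleAbs(np.hstack([cv2.resize(s["img"][200:320,360:480],(400,400)),cv2.resize(t["img"][120:225,160:265],(400,400))]),alpha=1.4))
E
```

```text
t 25.98 p [0.5023 0.1998 0.0762] yaw -0.602 tilt [-0.001 -0.001 -1.   ] F [-0.7  0.3 -1.2] open 55.4 ff 18.0
.501,.202,.04,-.6 -> [-0.0076, -0.0037, 0.1206] [0.0004, -0.0, -0.0007] rows 0.6
.501,.202,.0305,-.6 -> [-0.0076, -0.0037, 0.1522] [0.0004, -0.0, -0.0007] rows 0.7
```

View pics/p6.png

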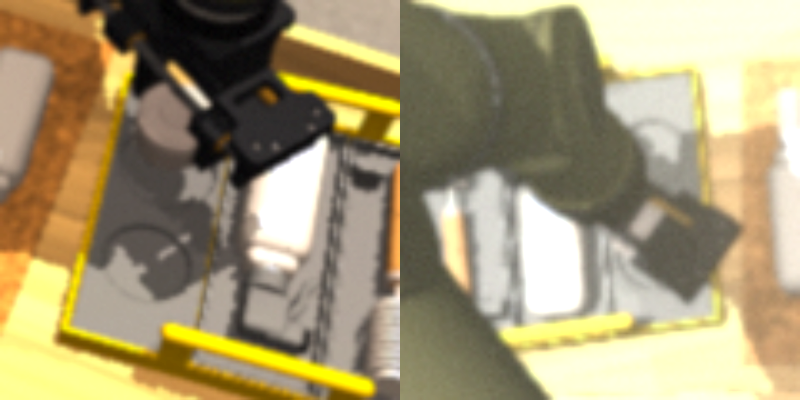

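The tin is over the large well (175,125) and the fingers clear the bottle. Next, lower it.

Call:
{"op": "send_rows", "data": {
  "targets": [
    [[-0.008,-0.004,0.03],[0,0,0]],
    [[-0.008,-0.004,0.07],[0,0,0]],
    [[-0.008,-0.004,0.105],[0,0,0]],
    [[-0.008,-0.004,0.125],[0,0,0]],
    [[-0.008,-0.004,0.137],[0,0,0]],
    [[-0.008,-0.004,0.145],[0,0,0]],
    [[-0.008,-0.004,0.15],[0,0,0]],
    [[-0.008,-0.004,0.15],[0,0,0]],
    [[-0.008,-0.004,0.15],[0,0,0]]
  ]
}}

```text
clock: 27.2
tool_pos: [0.5011, 0.2037, 0.0322]
eef_rot: [0.955, -0.296, 0.0, -0.0]
contact_force: [-1.3, 0.5, 6.0]
opening: 0.627
finger_force: 18.0
```

Contact felt (about 7 N up). Next, release and rise.

Call:
{"op": "send_rows", "data": {
  "targets": [
    [[0,0,0],[0,0,0]],
    [[0,0,0],[0,0,0]],
    [[0,0,0],[0,0,0]],
    [[0,0,0],[0,0,0]],
    [[0,0,-0.02],[0,0,0]],
    [[0,0,-0.1],[0,0,0]],
    [[0,0,-0.25],[0,0,0]],
    [[0,0,-0.4],[0,0,0]],
    [[0,0,-0.45],[0,0,0]],
    [[0,0,-0.45],[0,0,0]]
  ],
  "fingers": 0.75
}}

```text
clock: 28.45
tool_pos: [0.5013, 0.2041, 0.167]
eef_rot: [0.955, -0.296, 0.001, -0.001]
contact_force: [-0.4, -0.2, -0.4]
opening: 0.751
finger_force: 0.0
```

```bash
python3 go.py .56,.1,.17,0 .617,.0005,.15,0 .617,.0005,.1,0 .617,.0005,.022,0; python3 - <<'E'
from h import *
s=load("s5");
for n,b in(("scene0",(305,332,248,270)),("scene0",(330,356,202,228))):
    s=load(n);x0,x1,y0,y1=b;I=cv2.cvtColor(s["img"],cv2.COLOR_BGR2HSV)[y0:y1,x0:x1];m=(I[...,1]<100)
    p=np.argwhere(m)[:,::-1]+[x0,y0];print(p.mean(0),plane(s,[p.mean(0)],.018))
E
```

```text
t 28.45 p [0.5013 0.2041 0.167 ] yaw -0.6 tilt [ 0.001  0.001 -1.   ] F [-0.4 -0.2 -0.4] open 66.1 ff 0.0
.56,.1,.17,0 -> [0.3575, 0.1757, -0.0099] [-0.0004, -0.0004, -0.191] rows 3.2
.617,.0005,.15,0 -> [0.7015, 0.3422, 0.0568] [-0.0004, -0.0004, -0.191] rows 3.8
.617,.0005,.1,0 -> [0.7014, 0.3424, 0.2234] [-0.0004, -0.0004, -0.191] rows 3.9
.617,.0005,.022,0 -> [0.7012, 0.3428, 0.4834] [-0.0004, -0.0004, -0.191] rows 4.4
[317.13679245 257.83962264] [[6.17539063e-01 3.55424260e-05 1.80000000e-02]]
[341.46932515 213.85276074] [[0.46912291 0.00304757 0.018     ]]
```

Call:
{"op": "send_rows", "data": {
  "targets": [
    [[0.1,0.05,0],[0,0,-0.04]],
    [[0.22,0.1,0],[0,0,-0.08]],
    [[0.36,0.17,0],[0,0,-0.12]],
    [[0.5,0.24,0.02],[0,0,-0.16]],
    [[0.62,0.3,0.04],[0,0,-0.191]],
    [[0.701,0.342,0.06],[0,0,-0.191]],
    [[0.701,0.342,0.1],[0,0,-0.191]],
    [[0.701,0.342,0.2],[0,0,-0.191]],
    [[0.701,0.342,0.3],[0,0,-0.191]],
    [[0.701,0.342,0.36],[0,0,-0.191]],
    [[0.701,0.342,0.38],[0,0,-0.191]],
    [[0.701,0.342,0.38],[0,0,-0.191]]
  ],
  "fingers": 0.45
}}

```text
clock: 29.95
tool_pos: [0.6165, 0.0009, 0.0523]
eef_rot: [1.0, 0.0, -0.0, -0.0]
contact_force: [0.2, -0.5, -0.0]
opening: 0.45
finger_force: 0.0
```

```bash
python3 go.py .617,.0005,.0225,0; python3 - <<'E'
from plant import *
import cv2,pickle,numpy as np
s=snapshot("scene");t=snapshot("top");cv2.imwrite("pics/p7.png",cv2.convertScaleAbs(np.hstack([cv2.resize(s["img"][200:320,260:440],(600,400)),cv2.resize(t["img"][120:225,260:313],(200,400))]),alpha=1.4))
E
```

```text
t 29.95 p [0.6165 0.0009 0.0523] yaw 0.0 tilt [-0.  0. -1.] F [ 0.2 -0.5 -0. ] open 39.6 ff 0.0
.617,.0005,.0225,0 -> [0.0017, 0.0012, 0.0994] [-0.0001, 0.0001, 0.0] rows 0.5
```

View pics/p7.png

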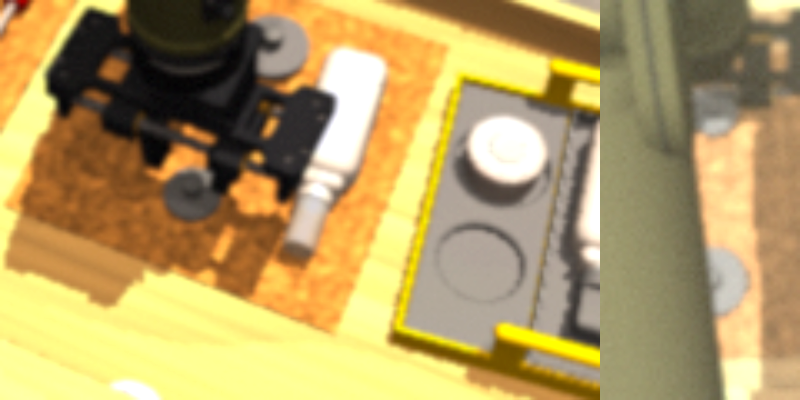

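The tin stands in the large well (507,155). The fingers straddle the small stopper's knob (195,185) and clear the mist bottle.

Call:
{"op": "send_rows", "data": {
  "targets": [
    [[0.002,0.001,0.03],[0,0,0]],
    [[0.002,0.001,0.06],[0,0,0]],
    [[0.002,0.001,0.085],[0,0,0]],
    [[0.002,0.001,0.097],[0,0,0]],
    [[0.002,0.001,0.097],[0,0,0]],
    [[0.002,0.001,0.097],[0,0,0]]
  ]
}}

```text
clock: 30.8
tool_pos: [0.6169, 0.0015, 0.0238]
eef_rot: [1.0, 0.0, -0.0, -0.001]
contact_force: [-1.6, 2.0, 7.1]
opening: 0.446
finger_force: 3.8
```

Call:
{"op": "send_rows", "data": {
  "targets": [
    [[0,0,0],[0,0,0]],
    [[0,0,0],[0,0,0]],
    [[0,0,0],[0,0,0]],
    [[0,0,0],[0,0,0]],
    [[0,0,0],[0,0,0]],
    [[0,0,0],[0,0,0]],
    [[0,0,0],[0,0,0]]
  ],
  "fingers": 0.0,
  "newtons": 12
}}

```text
clock: 31.68
tool_pos: [0.6181, -0.0013, 0.0247]
eef_rot: [1.0, -0.001, 0.001, 0.001]
contact_force: [-2.4, -2.6, 10.8]
opening: 0.358
finger_force: 12.5
```

The fingers jammed on the disc at 31 mm. Next: open, rise 5 mm, and close again.

Call:
{"op": "send_rows", "data": {
  "targets": [
    [[0,0,-0.005],[0,0,0]],
    [[-0.003,-0.006,-0.016],[0,0,0]],
    [[-0.003,-0.006,-0.02],[0,0,0]],
    [[-0.003,-0.006,-0.02],[0,0,0]]
  ],
  "fingers": 0.45
}}

```text
clock: 32.17
tool_pos: [0.6162, 0.0021, 0.0292]
eef_rot: [1.0, -0.0, -0.0, -0.0]
contact_force: [0.0, 0.4, -0.4]
opening: 0.45
finger_force: 0.0
```

Call:
{"op": "send_rows", "data": {
  "targets": [
    [[0,0,0],[0,0,0]],
    [[0,0,0],[0,0,0]],
    [[0,0,0],[0,0,0]],
    [[0,0,0],[0,0,0]],
    [[0,0,0],[0,0,0]],
    [[0,0,0],[0,0,0]],
    [[0,0,0],[0,0,0]]
  ],
  "fingers": 0.0,
  "newtons": 12
}}

```text
clock: 33.05
tool_pos: [0.6163, 0.0018, 0.0293]
eef_rot: [1.0, -0.0, 0.0, 0.0]
contact_force: [0.8, -0.9, -0.3]
opening: 0.173
finger_force: 12.0
```

Call:
{"op": "send_rows", "data": {
  "targets": [
    [[0,0,-0.02],[0,0,0]],
    [[0,0,-0.06],[0,0,0]],
    [[0,0,-0.15],[0,0,0]],
    [[0,0,-0.3],[0,0,0]],
    [[0,0,-0.4],[0,0,0]],
    [[0,0,-0.4],[0,0,0]]
  ]
}}

```text
clock: 33.8
tool_pos: [0.6183, 0.0017, 0.1527]
eef_rot: [1.0, -0.0, 0.003, -0.0]
contact_force: [0.0, 0.1, -0.5]
opening: 0.174
finger_force: 12.0
```

```bash
python3 go.py .5834,.211,.14,.112 .5834,.211,.07,.112; python3 - <<'E'
from plant import *
import cv2,pickle,numpy as np
s=snapshot("scene");cv2.imwrite("pics/p8.png",cv2.convertScaleAbs(cv2.resize(s["img"][180:320,260:440],(720,560)),alpha=1.4))
E
```

```text
t 33.8 p [0.6183 0.0017 0.1527] yaw -0.001 tilt [ 0.006  0.    -1.   ] F [ 0.   0.1 -0.5] open 15.3 ff 12.0
.5834,.211,.14,.112 -> [-0.117, -0.6975, 0.0416] [0.0001, -0.002, -0.0358] rows 3.4
.5834,.211,.07,.112 -> [-0.1185, -0.6975, 0.2749] [0.0001, -0.002, -0.0358] rows 3.6
```

View pics/p8.png

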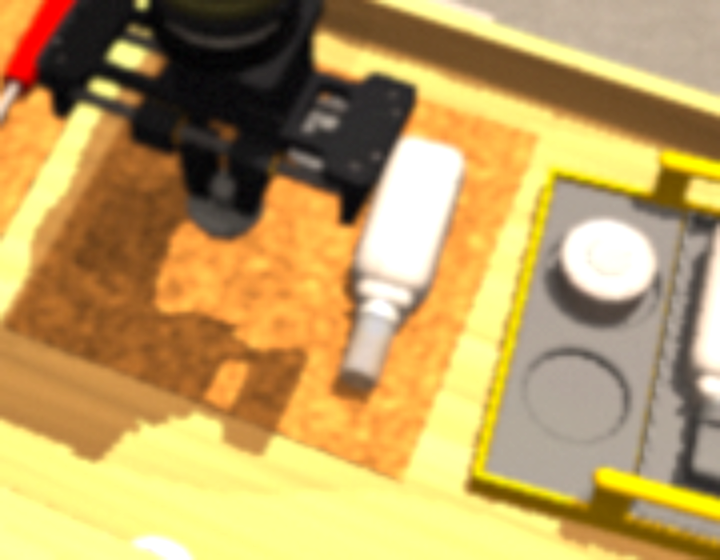

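The stopper is held level by its knob at (225,205). The small well is empty at (578,395). Next, carry it over.

Call:
{"op": "send_rows", "data": {
  "targets": [
    [[-0.015,-0.08,0],[0,0,-0.01]],
    [[-0.04,-0.22,0],[0,0,-0.02]],
    [[-0.065,-0.38,0],[0,0,-0.03]],
    [[-0.09,-0.54,0],[0,0,-0.036]],
    [[-0.11,-0.66,0],[0,0,-0.036]],
    [[-0.117,-0.698,0.03],[0,0,-0.036]],
    [[-0.117,-0.698,0.05],[0,0,-0.036]],
    [[-0.117,-0.698,0.12],[0,0,-0.036]],
    [[-0.117,-0.698,0.2],[0,0,-0.036]],
    [[-0.117,-0.698,0.28],[0,0,-0.036]],
    [[-0.117,-0.698,0.3],[0,0,-0.036]],
    [[-0.117,-0.698,0.3],[0,0,-0.036]]
  ]
}}

```text
clock: 35.35
tool_pos: [0.5815, 0.2093, 0.059]
eef_rot: [0.998, 0.055, -0.0, 0.001]
contact_force: [-0.3, 0.3, -0.3]
opening: 0.177
finger_force: 12.0
```

```bash
python3 go.py .5834,.211,.04,.112 .5834,.211,.031,.112
```

```text
t 35.35 p [0.5815 0.2093 0.059 ] yaw 0.111 tilt [-0.    -0.001 -1.   ] F [-0.3  0.3 -0.3] open 15.6 ff 12.0
.5834,.211,.04,.112 -> [0.0069, -0.0049, 0.0634] [0.0004, 0.0002, -0.0004] rows 0.3
.5834,.211,.031,.112 -> [0.0069, -0.0049, 0.0934] [0.0004, 0.0002, -0.0004] rows 0.5
```

Call:
{"op": "send_rows", "data": {
  "targets": [
    [[0.007,-0.005,0.02],[0,0,0]],
    [[0.007,-0.005,0.045],[0,0,0]],
    [[0.007,-0.005,0.065],[0,0,0]],
    [[0.007,-0.005,0.078],[0,0,0]],
    [[0.007,-0.005,0.086],[0,0,0]],
    [[0.007,-0.005,0.091],[0,0,0]],
    [[0.007,-0.005,0.091],[0,0,0]],
    [[0.007,-0.005,0.091],[0,0,0]]
  ]
}}

```text
clock: 36.35
tool_pos: [0.5835, 0.213, 0.0341]
eef_rot: [0.998, 0.056, 0.001, -0.0]
contact_force: [-3.7, -1.4, 15.1]
opening: 0.174
finger_force: 12.0
```

The rise matches the well floor (tin and trays gave the same offsets), so it is seated. Next, ease off and release.

Call:
{"op": "send_rows", "data": {
  "targets": [
    [[0,0,-0.006],[0,0,0]],
    [[0,0,-0.006],[0,0,0]],
    [[0,0,-0.006],[0,0,0]]
  ]
}}

```text
clock: 36.72
tool_pos: [0.5835, 0.2131, 0.0341]
eef_rot: [0.998, 0.056, 0.0, -0.0]
contact_force: [-0.8, -0.6, 5.6]
opening: 0.172
finger_force: 12.0
```

Call:
{"op": "send_rows", "data": {
  "targets": [
    [[0,0,0],[0,0,0]],
    [[0,0,0],[0,0,0]],
    [[0,0,0],[0,0,0]],
    [[0,0,0],[0,0,0]],
    [[0,0,-0.02],[0,0,0]],
    [[0,0,-0.1],[0,0,0]],
    [[0,0,-0.25],[0,0,0]],
    [[0,0,-0.4],[0,0,0]],
    [[-0.1,0.2,-0.5],[0,0,0]],
    [[-0.2,0.4,-0.5],[0,0,0]],
    [[-0.3,0.6,-0.5],[0,0,0]],
    [[-0.4,0.8,-0.5],[0,0,0]]
  ],
  "fingers": 0.45
}}

```text
clock: 38.22
tool_pos: [0.4987, -0.0184, 0.1845]
eef_rot: [0.998, 0.056, 0.001, 0.0]
contact_force: [0.8, -1.1, -0.7]
opening: 0.45
finger_force: 0.0
```

Call:
{"op": "send_rows", "data": {
  "targets": [
    [[-0.1,0.2,0],[0,0,0]],
    [[-0.2,0.4,0],[0,0,0]],
    [[-0.3,0.6,0],[0,0,0]],
    [[-0.3,0.7,0],[0,0,0]],
    [[-0.3,0.7,0],[0,0,0]]
  ]
}}

```text
clock: 38.85
tool_pos: [0.4325, -0.2399, 0.1843]
eef_rot: [0.999, 0.052, 0.001, 0.001]
contact_force: [-0.7, 0.5, 0.6]
opening: 0.451
finger_force: 0.0
```

```bash
python3 go.py; python3 - <<'E'
from plant import *
import cv2,pickle,numpy as np
s=snapshot("scene");t=snapshot("top");pickle.dump(s,open("sF.pkl","wb"));cv2.imwrite("pics/p9.png",cv2.convertScaleAbs(np.vstack([cv2.resize(s["img"][140:335,160:520],(650,352)),cv2.resize(t["img"][120:225,140:430],(650,235))]),alpha=1.4))
E
```

```text
t 38.85 p [ 0.4325 -0.2399  0.1843] yaw 0.105 tilt [ 0.001 -0.003 -1.   ] F [-0.7  0.5  0.6] open 39.7 ff 0.0
```

View pics/p9.png

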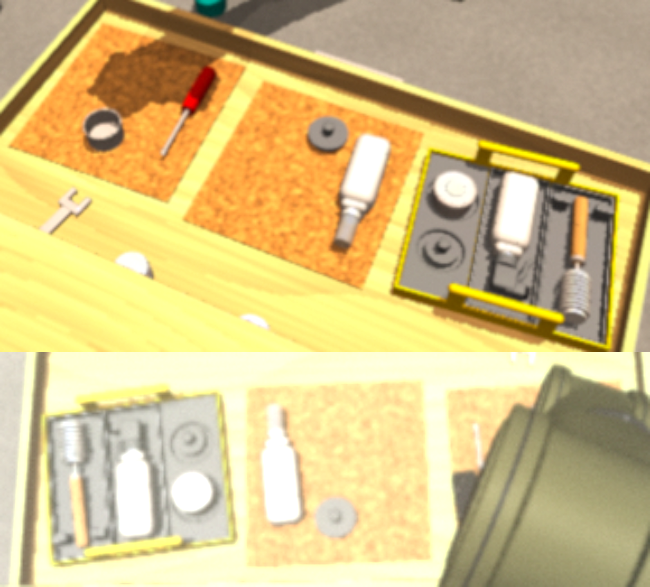

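Scene view: tin (455,188) and stopper, knob up (441,248), are in their wells. The bottle (517,215) and the brush (578,235, handle between the lugs) are in their trays. The look-alikes haven't moved.

```bash
python3 -c "
from plant import *
print(finish_job())"
```

```text
the job is handed in; nothing more can be done
None
```

The caddy is packed and handed in at about 39 s: trigger bottle, brush, lidded tin and small stopper are all in their places, and the look-alikes still lie in the drawer.

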